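Put the glass-waste bin into service and ease its flap shut

ROBOT

A 6-joint arm with a two-finger parallel gripper is mounted at the origin on a cart in front of the work surface, level with it; the furniture and walls round the work are solid. World frame = base frame: x ahead of the robot, y to its left, z up, the work surface at z = 0. Lengths are in m, angles in rad, forces in N, time in s.
With the tool pointing down it reaches from about 0.375 to 0.975 m from the base axis. Payload 3.8 kg.
Tool frame: the origin (TCP) lies between the finger pads; the fingertips stand 17 mm ahead of it and the grasp point (between the pads) lies 2 mm behind it; z points along the fingers, y is the line along which they close (so a half turn about z gives the same grasp; the last joint's range is limited). The gripper opens to 85 mm and grips with 20 to 120 N. Pads are 22 mm wide; open, the fingers measure 114 mm over their backs; the gripper's body (76 mm by 85 mm) begins 54 mm behind the grasp point. The pads swing forward as they close: fully open they stand 13 mm farther back than shut.
Start: joints at [-1.326, 0.264, 1.604, -0, 1.274, -0.037], TCP at [0.188, -0.648, 0.212] pointing down, gripper open.
Joint ranges: [-2.63, 2.63], [-0.94, 2.18], [0.31, 2.57], [-1.31, 4.45], [0, 2.66], [-2.55, 2.55]. Speed limits (rad/s): [2.57, 2.57, 3.14, 3.14, 3.14, 3.14].

INTERFACE

Orientations are given as a rotation vector (axis times angle).
In Python, from workcell import bot gives the robot as it stands.
- The arm moves only by the tool play_rows, never from a script. Its argument "steps" is one flat list of numbers, 4 for each row, row after row: the shift along the tool's x, y, z in m, then the turn about the tool's z in rad. A call has 1 to 10 rows; each row is the pose to reach, as a shift and turn from the pose commanded when the call began, along the tool's axes at that moment; what a row does not reach only later rows make up. A row lasts 1/8 s, in which the tool goes at most 62.5 mm and 10.7 degrees, less where a joint would pass 70% of its speed; a pose out of reach is approached as far as the arm can. A call with a gripper value outside its range is refused whole. "jaw" is the closure in counts, from 0 (fully open) to 255 (shut), set as the call begins (left out, the last holds). The fingers move at their own pace and stop on an object; "grip_force" is the grip in N (left out, the last holds). Time passes only in rows, so rows that repeat a pose let the fingers close. It gives the time, the measured TCP pose, the force, the opening and the grip force at its end, in the units of the state.
- bot.read_state(): the state, without advancing time (a new reading comes with each control period).
- bot.read_camera(name): name is "scene" or "top"; returns a dict with "pixels" (400x640x3 uint8, blue, green, red), "mtx" (3x3 intrinsics, pixels), "dist" ([k1, k2, p1, p2, k3] as OpenCV has them; the pictures are not rectified), "R" (3x3) and "t" (3): a world point X has camera coordinates R X + t. Camera axes: x right, y down, z forward; pixel columns grow to the right and rows downward; lengths in m; the calibration is good to about 2 mm. A picture is of the moment at which its call begins. There is no depth.
- bot.finish_job(): hands the job in; it is judged then, once.
The state is a dict: "time": time; "q": joint angles; "joint_vel": joint speeds; "joint_torque": joint torques, N m; "tool_pos": TCP position; "tcp_rot": TCP orientation; "wrist_force": force on the tool from outside, world axes, zero at the start; "torque": the same for the moment, N m; "width": opening from 0.0 (shut) to 1.0 (fully open); "grip_force": force on a finger pad.
Only numpy, scipy, OpenCV 4.12 (cv2) and the standard library are available. Lean on these libraries where they do the work, as an engineer would, in place of code of your own. Each camera call takes 0.05 s, during which the arm holds its last target. There are 200 camera calls.

TASK

The white glass-waste bin still has its bayonet cover on: twist the cover a quarter turn anticlockwise to free it, lift it off and stand it upright on the bare bench beside the bin, where there is room. Then drop the wide brown screw-capped bottle standing front right of the bin into the bin's mouth, and finally bring the bin's spring flap fully shut over the mouth, easing it down by its bar all the way so that it never slams. Do not knock the other bottles or the beaker about, and let go of everything.

Things in the scene. Friction and masses are not known exactly. Their poses are not given: they have to be found in the camera images.
- mouth (a point): Centre of the bin's round mouth, 92 mm across, in its grey deck 125 mm above the bench. z is up, y points from the mouth to the flap's hinge, x runs along the hinge.
- bin: White glass-waste bin fixed to the bench, 150 x 150 mm in plan, inner floor at 5 mm; origin under the mouth's centre, axes as the mouth's. Two steel claws on the deck, on the +x and -x sides, 55 to 72 mm from the mouth's centre and up to 15 mm above the deck, overhang the cover's lugs. Four dark pins 10 mm high stop the cover's turn.
- cover_grip (a point): Point on the upright grip bar of the loose grey bayonet cover, on its axis, 15 mm below the bar's top and 48 mm above the cover's underside. The bar is 64 mm long (x of this point), 14 mm thick (y: grip across it) and 45 mm tall above the disc. As found this point is 38 mm above the deck; with the cover standing on the bench, 48 mm above the bench.
- cover: The cover, 100 to 210 g, origin at its underside: disc 100 mm across, 8 mm thick, over a spigot 86 mm across, 10 mm deep; two lugs along +x and -x, 124 mm over both. As found they sit under the claws (x axis within 0.15 rad of the bin's) and it cannot lift. Turned anticlockwise from above, they are clear after 1.1 rad; pins stop it at 1.65 rad and, clockwise, at once.
- flap (a joint): Flap hinge: 0 is fully open (leaning back 2.44 rad from shut, held by its own weight), 2.44 is shut (level over the mouth). A spring pulls it towards shut; from about 0.45 rad on, spring and weight together close it and it slams if let go. Holding it takes up to 4 N at the bar. A turn towards shut faster than 2 rad/s is a slam.
- flap_bar (a point): Middle of the round steel bar at the flap's free edge, 12 mm thick, along the bin's x, 76 mm free between its side rods, 165 mm from the hinge axis. The 4 mm plate ends 45 mm before it, so fingers can straddle the bar from above at every angle and it can turn in the grip. Flap shut: the bar is 95 mm from the mouth's axis on the -y side, 27 mm above the deck.
- flap_hinge (a point): Middle of the flap's hinge axis, which runs along the bin's x; 70 mm from the mouth's centre on the +y side and 27 mm above the deck.
- bottle_mid (a point): Centre (half-way up) of the brown glass bottle to throw away, the widest of the three bottles standing front right of the bin: body 52 mm across and 68 mm high, then a black screw cap 45 mm across up to 98 mm; 90 to 180 g.
- small_vial_mid (a point): Bystander: centre of a clear vial with a black cap, 37 mm across, 70 mm high.
- dropper_bottle_mid (a point): Bystander: centre of a small dropper bottle with a rubber teat, 34 mm across, 102 mm high.
- beaker_mid (a point): Bystander: centre of a beaker, 56 mm across, 70 mm high, near the front left edge of the bench.
- lid_corner (a point): Obstacle, fixed: middle of the near upright edge of the open metal lid of the bench's sample well. The lid stands almost upright, from the bench to 245 mm, leaning 60 mm to the right over its height, and runs 350 mm back from here. The well is an open pit left of the lid, beginning 30 mm farther back than this edge; the bench's front edge is 260 mm nearer the robot than this edge.
Not all that is in view belongs to the job. What is shaped like the part that bears bottle_mid but pink is not meant.

How it is judged:
By the outcome, as a careful person would: the job done as asked, in the order asked, and still so for the second after the job is handed in, with the robot touching nothing.
It also fails if it takes over 72 s, if anything falls off the work surface, if the arm or the gripper's body presses on something with over 40 N, if the wrist force passes 120 N, or if a joint passes its speed limit or range.

## Working session

There is one attempt and no reset: what is moved stays moved. The work goes in short steps, Python scripts to look and compute and a tool call to move; the robot and the scene stay as the last step left them, time stands still between calls to the robot, and variables do not carry over. Pictures are saved under pics/ and viewed, at most 10 in all, crops included, and the job is handed in when it is done.

Besides the shell and the picture viewer there is one more tool, called after ">>>" by a JSON object that holds its "op" and its "data", one argument or row to a line. play_rows: Moves the arm, as the interface text tells. Its arguments: {"type":"object","properties":{"steps":{"type":"array"},"jaw":{"type":"number"},"grip_force":{"type":"number"}},"required":["steps"]}

```bash
mkdir -p pics; ls; cat > h.py <<'E'
import numpy as np, cv2
from workcell import bot
def cam(n,save=None):
    c=bot.read_camera(n); c={k:(np.array(v)) for k,v in c.items()}
    if save: cv2.imwrite(save,c['pixels'])
    return c
def ray(c,uv):
    p=cv2.undistortPoints(np.array([[uv]],float),c['mtx'],c['dist'])[0,0]
    d=c['R'].T@np.array([p[0],p[1],1]); o=-c['R'].T@c['t']; return o,d
def onz(c,uv,z):
    o,d=ray(c,uv); return o+d*(z-o[2])/d[2]
def proj(c,X):
    return cv2.projectPoints(np.array(X,float).reshape(-1,3),cv2.Rodrigues(c['R'])[0],c['t'],c['mtx'],c['dist'])[0][:,0]
def tri(c1,u1,c2,u2):
    o1,d1=ray(c1,u1);o2,d2=ray(c2,u2);d1/=np.linalg.norm(d1);d2/=np.linalg.norm(d2)
    s=np.linalg.lstsq(np.stack([d1,-d2],1),o2-o1,rcond=None)[0]
    a=o1+s[0]*d1;b=o2+s[1]*d2;return (a+b)/2,np.linalg.norm(a-b)
E
python3 - <<'E'
from h import *
for n in('scene','top'):
    c=cam(n,f'pics/{n}0.png'); print(n,(-c['R'].T@c['t']).round(3),c['mtx'][0,0],c['R'].round(2).tolist())
s=bot.read_state();print(s)
E
```

```text
pics
scene [-0.04   0.482  1.064] 426.1162959110639 [[-0.72, -0.69, 0.01], [-0.52, 0.54, -0.66], [0.45, -0.48, -0.75]]
top [ 0.419 -0.06   1.314] 432.06355703305195 [[0.0, -1.0, 0.01], [-1.0, -0.0, -0.05], [0.05, -0.01, -1.0]]
{'time': 0.1, 'q': array([-1.32588991e+00,  2.64678083e-01,  1.60524407e+00, -5.07138406e-06,
        1.27370473e+00, -3.69116114e-02]), 'joint_vel': array([-7.18035960e-05,  1.37728658e-03, -2.89622326e-03,  1.26119691e-03,
        1.21047532e-04, -3.74303238e-04]), 'joint_torque': array([-1.58924840e-04, -5.16707110e+01, -3.68590879e+01, -6.81962092e-05,
        6.33103657e-03, -3.39070800e-05]), 'tool_pos': array([ 0.18753739, -0.6476923 ,  0.21058281]), 'tcp_rot': array([-3.10845248e+00, -4.40933480e-01,  3.39065183e-04]), 'wrist_force': array([-0.66463296,  1.07014097, -0.32196792]), 'torque': array([-0.02289031, -0.02292023,  0.0058744 ]), 'grip_force': 0.0, 'width': 0.9968319946312075}
```

View pics/scene0.png

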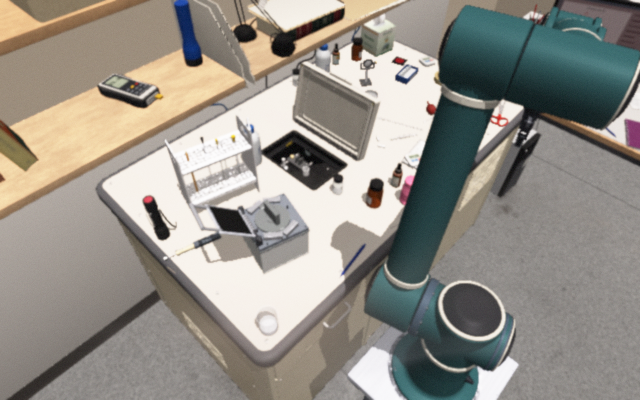

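View pics/top0.png

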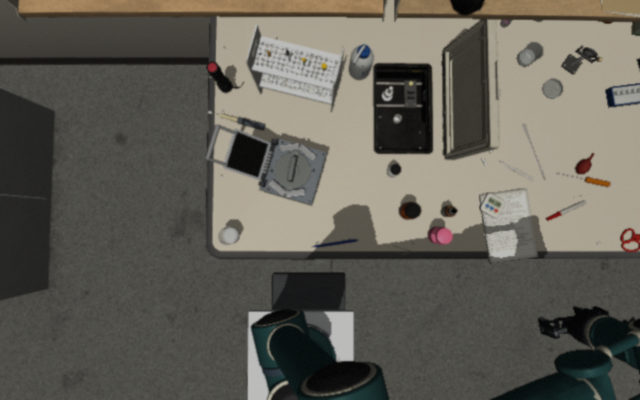

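The scene picture shows the bin near (272,230), with the brown bottle at (375,193) and the pink decoy at (406,190). In the top picture the bin is at (293,170), the flap leans left with its bar near (215,145), the brown bottle is at (410,209) and the beaker at (230,234). I'll zoom in on both.

```bash
python3 - <<'E'
from h import *
a=cv2.imread('pics/top0.png')[105:260,200:470]; a=cv2.resize(a,None,fx=2.9,fy=2.9,interpolation=cv2.INTER_CUBIC)
b=cv2.imread('pics/scene0.png')[165:285,190:420]; b=cv2.resize(b,None,fx=3.4,fy=3.4,interpolation=cv2.INTER_CUBIC)
cv2.imwrite('pics/a.png',a);cv2.imwrite('pics/b.png',b);print(a.shape,b.shape)
E
```

```text
(450, 783, 3) (408, 782, 3)
```

View pics/a.png

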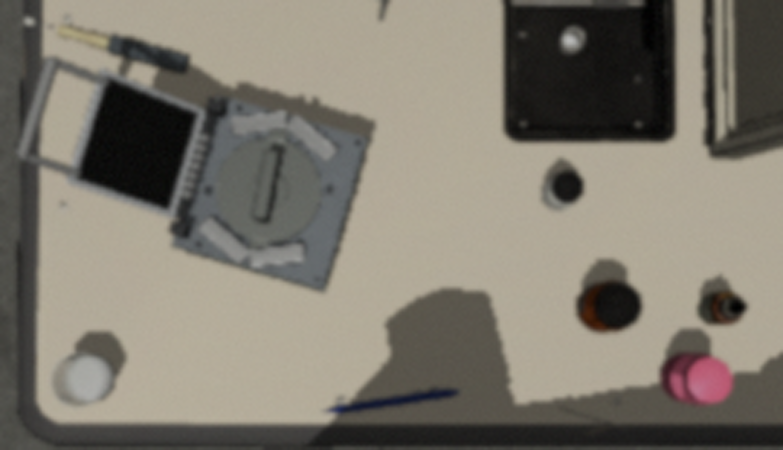

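View pics/b.png

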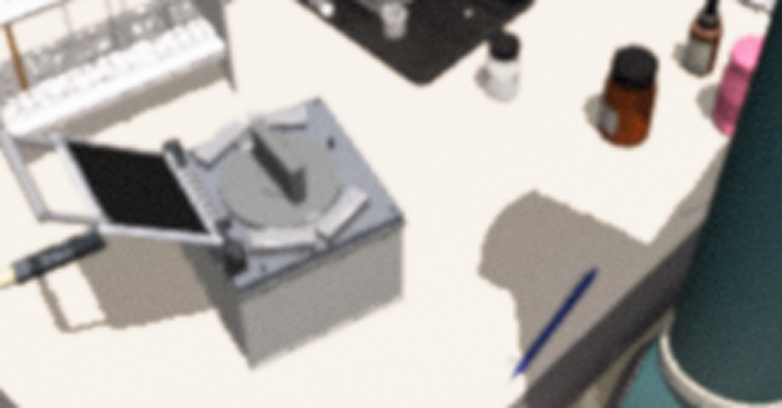

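The zoomed top crop shows the cover bar running from (275,148) to (264,218), with the deck corners at (375,122), (325,290) and (173,245). The flap bar runs from (50,60) to (22,155), and the brown cap is at (614,305). The scene crop agrees with this layout. Next I'll turn these pixels into positions.

```bash
python3 - <<'E'
from h import *
np.set_printoptions(precision=4,suppress=True)
T=cam('top');S=cam('scene')
A=lambda u,v:(200+u/2.9-.3,105+v/2.9-.3)
B=lambda u,v:(190+u/3.4-.3,165+v/3.4-.3)
print('bar',onz(T,A(275,148),.178),onz(T,A(264,218),.178))
C=[onz(T,A(*p),.125) for p in((375,122),(325,290),(173,245))];print('corners',C,np.linalg.norm(C[0]-C[1]),np.linalg.norm(C[1]-C[2]),'ctr',(C[0]+C[2])/2)
Cs=[onz(S,B(*p),.125) for p in((405,218),(238,285),(322,98))];print('scene corners',Cs,'ctr',(Cs[1]+Cs[2])/2)
print('disc',onz(T,A(270,187),.133),onz(S,B(279,183),.133))
print('flapbar',onz(T,A(50,62),.258),onz(T,A(24,152),.258),'scene',onz(S,B(5,137),.258),onz(S,B(45,217),.258))
print('cap',onz(T,A(614,305),.098),onz(S,B(635,63),.098))
print('vial',onz(T,A(567,185),.07),'drop',onz(T,A(735,307),.10),'beaker',onz(T,A(87,378),.07),'pink',onz(T,A(710,380),.098),'lid',onz(T,A(712,155),0.0))
print('left edge',onz(T,A(35,250),0),'front',onz(T,A(300,425),0),'well',onz(T,A(510,135),0),'driver',onz(T,A(185,65),0.01),'rack',onz(T,(337,100),0),'pen',onz(T,A(330,410),0))
E
```

```text
bar [0.5927 0.0125 0.178 ] [0.5285 0.0221 0.178 ]
corners [array([ 0.6262, -0.0797,  0.125 ]), array([ 0.4651, -0.0325,  0.125 ]), array([0.5076, 0.1122, 0.125 ])] 0.16783747464011764 0.15078604555443578 ctr [0.5669 0.0163 0.125 ]
scene corners [array([ 0.4632, -0.026 ,  0.125 ]), array([0.5111, 0.1121, 0.125 ]), array([ 0.607 , -0.0696,  0.125 ])] ctr [0.559  0.0213 0.125 ]
disc [0.5623 0.0198 0.133 ] [0.5585 0.0246 0.133 ]
flapbar [0.6537 0.1996 0.258 ] [0.5764 0.2203 0.258 ] scene [0.6542 0.1968 0.258 ] [0.5731 0.2205 0.258 ]
cap [ 0.4522 -0.3132  0.098 ] [ 0.4507 -0.3155  0.098 ]
vial [ 0.573  -0.2729  0.07  ] drop [ 0.4504 -0.4312  0.1   ] beaker [0.3796 0.2039 0.07  ] pink [ 0.3794 -0.4064  0.098 ] lid [ 0.6143 -0.4396  0.    ]
left edge [0.5113 0.2752 0.    ] front [ 0.3289 -0.004   0.    ] well [ 0.6346 -0.2248  0.    ] driver [0.706  0.1183 0.01  ] rack [ 0.7939 -0.1063  0.    ] pen [ 0.3446 -0.0353  0.    ]
```

```bash
cat >> h.py <<'E'
from scipy.spatial.transform import Rotation as Ro
def to(x,y,z,yaw):
    s=bot.read_state();R=Ro.from_rotvec(s['tcp_rot']).as_matrix();y0=np.arctan2(R[1,0],R[0,0])
    d=R.T@(np.array([x,y,z])-s['tool_pos']);t=(y0-yaw+np.pi/2)%np.pi-np.pi/2
    print('t',round(s['time'],2),'shift',d.round(4),'turn',round(t,3),'yaw',round(y0,3),'pos',np.round(s['tool_pos'],4),'w',round(s['width'],3),'tilt',R[:,2].round(3),'q',np.round(s['q'],2))
E
python3 -c "
from h import *
to(.560,.018,.25,-.148)"
```

```text
t 0.2 shift [ 0.5429 -0.5361 -0.0383] turn 0.43 yaw 0.282 pos [ 0.1876 -0.6479  0.2109] w 1.001 tilt [-0.     0.001 -1.   ] q [-1.33  0.26  1.6  -0.    1.27 -0.04]
```

>>> {"op": "play_rows", "data": {
  "steps": [0.02,-0.02,-0.03,0,0.06,-0.06,-0.038,0.05,0.1,-0.1,-0.038,0.1,0.14,-0.14,-0.038,0.15,0.18,-0.18,-0.038,0.2,0.22,-0.22,-0.038,0.25,0.26,-0.26,-0.038,0.3,0.3,-0.3,-0.038,0.35,0.34,-0.34,-0.038,0.4,0.38,-0.38,-0.038,0.43],
  "jaw": 100,
  "grip_force": 80
}}

```text
time: 1.45
tool_pos: [0.4476, -0.176, 0.2499]
tcp_rot: [3.133, -0.235, 0.001]
wrist_force: [0.5, -1.0, 0.3]
width: 0.608
grip_force: 0.0
```

```bash
python3 -c "
from h import *
to(.560,.018,.25,-.148)"
```

```text
t 1.45 shift [ 8.230e-02 -2.086e-01 -1.000e-04] turn -0.002 yaw -0.15 pos [ 0.4476 -0.176   0.2499] w 0.608 tilt [ 0.001 -0.    -1.   ] q [-0.43 -0.13  1.96 -0.    1.32  1.29]
```

>>> {"op": "play_rows", "data": {
  "steps": [0.02,-0.05,0,0,0.04,-0.1,0,0,0.06,-0.15,0,0,0.075,-0.19,0,0,0.082,-0.208,0,0,0.082,-0.208,0,0]
}}

```text
time: 2.2
tool_pos: [0.5589, 0.0165, 0.2494]
tcp_rot: [3.133, -0.23, -0.001]
wrist_force: [-0.6, -0.4, -0.1]
width: 0.603
grip_force: 0.0
```

```bash
python3 -c "
from h import *
to(.560,.018,.163,-.148)
c=cam('scene');i=c['pixels'][140:260,210:370];cv2.imwrite('pics/c.png',cv2.resize(i,None,fx=4.5,fy=4.5,interpolation=cv2.INTER_CUBIC))
print(proj(c,bot.read_state()['tool_pos']))"
```

```text
t 2.2 shift [ 0.001  -0.0017  0.0864] turn 0.002 yaw -0.146 pos [0.5589 0.0165 0.2494] w 0.603 tilt [-0.001 -0.    -1.   ] q [-0.01  0.02  1.81 -0.    1.31  1.7 ]
[[271.19424046 188.55233285]]
```

View pics/c.png

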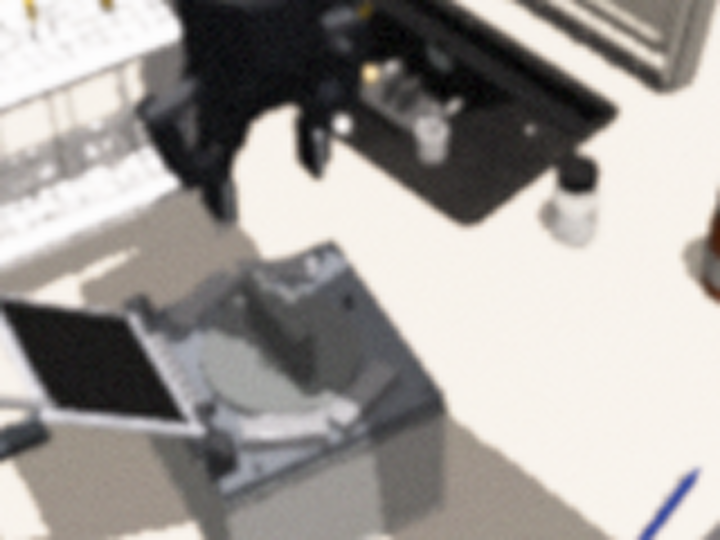

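The open fingers hang above the cover bar, with tips near (222,200) and (318,160) in the crop. They are lined up to straddle it.

>>> {"op": "play_rows", "data": {
  "steps": [0.001,-0.001,0.03,0,0.001,-0.001,0.06,0,0.001,-0.001,0.08,0,0.001,-0.001,0.086,0,0.001,-0.001,0.086,0]
}}

```text
time: 2.88
tool_pos: [0.56, 0.0163, 0.164]
tcp_rot: [3.133, -0.234, 0.0]
wrist_force: [-0.0, -0.1, 1.0]
width: 0.606
grip_force: 0.0
```

>>> {"op": "play_rows", "data": {
  "steps": [0,0,0,0,0,0,0,0,0,0,0,0,0,0,0,0,0,0,0,0,0,0,0,0],
  "jaw": 255,
  "grip_force": 60
}}

```text
time: 3.62
tool_pos: [0.5599, 0.0168, 0.1637]
tcp_rot: [-3.133, 0.233, 0.0]
wrist_force: [-0.7, 0.0, -0.6]
width: -0.001
grip_force: 0.0
```

Fully shut with nothing between the fingers, so I need a look.

```bash
python3 -c "
from h import *
to(.560,.018,.163,-.148)
c=cam('scene');i=c['pixels'][140:260,210:370];a=cv2.resize(i,None,fx=3.75,fy=3.75,interpolation=cv2.INTER_CUBIC)
t=cam('top');b=cv2.resize(t['pixels'][105:225,220:330],None,fx=3.75,fy=3.75,interpolation=cv2.INTER_CUBIC)[:, :200*2]
print(proj(t,[.56,.018,.178]),a.shape,b.shape,proj(c,[[.56,.017,.147],[.5925,.0125,.178],[.528,.022,.178]]))
a=a[:,:400]
cv2.imwrite('pics/d.png',np.hstack([a,b]))"
```

```text
t 3.62 shift [-0.0001 -0.0012  0.0007] turn -0.0 yaw -0.148 pos [0.5599 0.0168 0.1637] w -0.001 tilt [-0.  0. -1.] q [-0.01  0.08  1.91  0.    1.15  1.7 ]
[[292.35641042 167.99607092]] (450, 600, 3) (450, 400, 3) [[273.06772147 213.56222849]
 [265.55935781 199.22301461]
 [278.96922492 213.69299346]]
```

View pics/d.png

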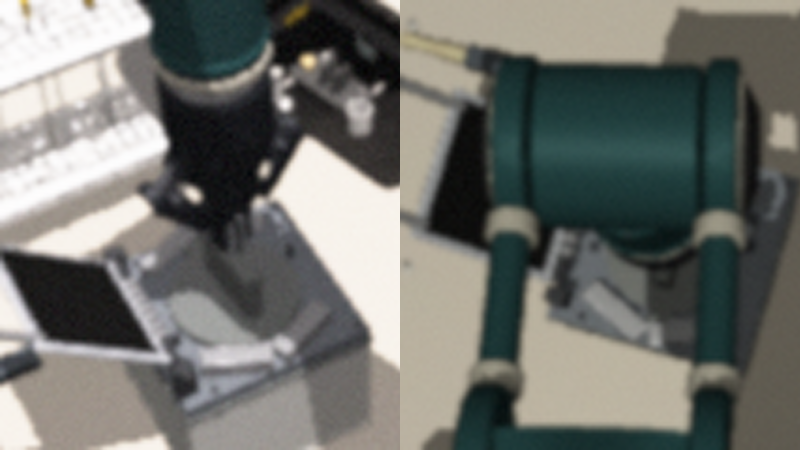

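```bash
python3 - <<'E'
from h import *
T=cam('top');S=cam('scene')
R=Ro.from_rotvec([-3.10845248e+00, -4.40933480e-01,0]).as_matrix();p=np.array([.18754,-.64769,.21058])
for z in(-.03,-.015,.004,.017):
    print(z,proj(T,[p+R@[0,y,z] for y in(-.05,0,.05)]).round(1).tolist())
i=cv2.imread('pics/top0.png')[300:350,530:600]
m=(i.max(2)<45)
for r in m[::2]: print(''.join('#' if v else '.' for v in r))
# now: dark fingers in scene
q=np.array(bot.read_state()['tool_pos'])
print(proj(S,[q+[0,0,dz] for dz in(-.017,0,.03,.06)]).round(1).tolist())
i=S['pixels'][188:222,255:295].max(2)
for r in i: print(''.join('%3d'%(v) for v in r[::1]))
E
```

```text
-0.03 [[538.9, 320.7], [557.7, 314.9], [576.4, 309.1]]
-0.015 [[535.9, 319.3], [554.5, 313.6], [572.9, 307.9]]
0.004 [[532.2, 317.7], [550.5, 312.0], [568.7, 306.4]]
0.017 [[529.8, 316.6], [547.9, 311.0], [565.8, 305.5]]
......................................................................
......................................................................
......................................................................
............................................##..................###...
...........................................###############....########
............................................##########################
............................................##########################
.............................................#########################
......................................##############################..
........######...........#######################################.....#
........######################################################....####
.........####################...############################...#######
.........###########....###
[... 4374 characters left out ...]
87 85 81 81 83 68 60 55 55 52 51 55 59 61 57 57 66 80 81 82 84 86 81 86 85 84 90 92 94 97 93 92
 89 97102100108118113102 95 90 85 83 81 80 71 60 57 54 52 56 55 56 54 59 64 78 86 80 86 83 84 85 85 82 90 92 93 93 91 93
105121135138142145144138132114104 88 86 82 77 71 58 57 55 51 54 58 59 57 67 78 84 85 84 84 87 85 87 88 87 89 92 92 95 94
132150158157160161159161155147133111 93 86 84 79 70 60 53 52 55 58 56 54 63 74 83 86 83 87 85 88 88 84 80 87 93 99 96 94
146160161162162165163165162161156144116 88 82 82 79 71 61 53 54 55 57 54 63 80 86 86 84 84 84 86 87 82 77 86 94101102105
152160162164165162164164162163161157140115 88 80 80 75 63 58 53 57 53 52 57 77 83 86 86 85 88 85 86 83 78 87 96105108110
```

In both views the fingertips sit about 30 mm higher than the stated tool geometry says, so the jaws closed just above the bar. I'll open them, go down in stages while watching the force, and close again.

>>> {"op": "play_rows", "data": {
  "steps": [0,0,0,0,0,0,0,0,0,0,0,0,0,0,0,0],
  "jaw": 100
}}

```text
time: 4.32
tool_pos: [0.56, 0.0168, 0.1638]
tcp_rot: [3.133, -0.233, 0.0]
wrist_force: [0.0, 0.7, 0.5]
width: 0.606
grip_force: 0.0
```

>>> {"op": "play_rows", "data": {
  "steps": [0,0,0.005,0,0,0,0.01,0,0,0,0.014,0,0,0,0.018,0,0,0,0.018,0]
}}

```text
time: 4.95
tool_pos: [0.5596, 0.0167, 0.1452]
tcp_rot: [3.133, -0.233, -0.002]
wrist_force: [0.7, -0.0, 0.6]
width: 0.605
grip_force: 0.0
```

>>> {"op": "play_rows", "data": {
  "steps": [0,0,0,0,0,0,0,0,0,0,0,0,0,0,0,0,0,0,0,0],
  "jaw": 255,
  "grip_force": 30
}}

```text
time: 5.58
tool_pos: [0.5604, 0.0168, 0.1462]
tcp_rot: [-3.133, 0.233, -0.001]
wrist_force: [-0.3, -0.5, 2.1]
width: 0.155
grip_force: 31.8
```

>>> {"op": "play_rows", "data": {
  "steps": [0,0,0,0,0,0,0,0,0,0,0.004,0,0,0,0.008,0,0,0,0.011,0,0,0,0.011,0],
  "jaw": 180
}}

```text
time: 6.32
tool_pos: [0.5596, 0.0168, 0.1342]
tcp_rot: [3.133, -0.233, -0.002]
wrist_force: [-0.9, 1.2, 0.0]
width: 0.29
grip_force: 0.0
```

>>> {"op": "play_rows", "data": {
  "steps": [0,0,0,0,0,0,0,0,0,0,0,0,0,0,0,0],
  "jaw": 255,
  "grip_force": 80
}}

```text
time: 6.82
tool_pos: [0.5601, 0.0168, 0.1349]
tcp_rot: [-3.133, 0.233, -0.001]
wrist_force: [0.3, -0.1, 0.2]
width: 0.142
grip_force: 79.1
```

>>> {"op": "play_rows", "data": {
  "steps": [0,0,0,-0.1,0,0,0,-0.2,0,0,0,-0.3,0,0,0,-0.4,0,0,0,-0.5,0,0,0,-0.6,0,0,0,-0.7,0,0,0,-0.7,0,0,0,-0.7]
}}

```text
time: 7.95
tool_pos: [0.5601, 0.0168, 0.1349]
tcp_rot: [-3.023, -0.853, -0.0]
wrist_force: [-0.4, 0.3, 0.8]
width: 0.146
grip_force: 79.0
```

>>> {"op": "play_rows", "data": {
  "steps": [0,0,0,-0.1,0,0,0,-0.2,0,0,0,-0.3,0,0,0,-0.4,0,0,0,-0.5,0,0,0,-0.6,0,0,0,-0.7,0,0,0,-0.75,0,0,0,-0.75,0,0,0,-0.75]
}}

```text
time: 9.2
tool_pos: [0.5599, 0.0169, 0.1349]
tcp_rot: [-2.5, -1.902, 0.0]
wrist_force: [-1.7, 0.6, 2.6]
width: 0.136
grip_force: 79.2
```

>>> {"op": "play_rows", "data": {
  "steps": [0,0,-0.005,0,0,0,-0.01,0,0,0,-0.015,0,0,0,-0.02,0,0,0,-0.02,0]
}}

```text
time: 9.82
tool_pos: [0.5605, 0.0167, 0.1555]
tcp_rot: [2.499, 1.903, 0.002]
wrist_force: [0.3, -0.2, -1.4]
width: 0.144
grip_force: 78.7
```

```bash
python3 -c "
from h import *
to(.50,-.17,.25,1.3)
print(bot.read_state()['torque'],bot.read_state()['wrist_force'])"
```

```text
t 9.82 shift [-0.1961 -0.0086 -0.0945] turn 0.002 yaw 1.302 pos [0.5605 0.0167 0.1555] w 0.144 tilt [ 0.001 -0.    -1.   ] q [-0.01  0.09  1.91 -0.    1.14  0.25]
[-0.02573031 -0.02474099  0.04119616] [ 0.28678144 -0.16103172 -1.42504794]
```

The cover came free: the force reading of about 1.4 N matches its weight. Now I'll carry it to the open bench on the right.

>>> {"op": "play_rows", "data": {
  "steps": [0,0,-0.03,0,0,0,-0.06,0,-0.03,0,-0.08,0,-0.07,-0.003,-0.08,0,-0.11,-0.005,-0.08,0,-0.15,-0.007,-0.08,0,-0.18,-0.009,-0.08,0,-0.196,-0.009,-0.08,0,-0.196,-0.009,-0.08,0]
}}

```text
time: 10.95
tool_pos: [0.4991, -0.1703, 0.2347]
tcp_rot: [-2.501, -1.901, -0.0]
wrist_force: [0.2, 0.1, -2.2]
width: 0.148
grip_force: 78.8
```

>>> {"op": "play_rows", "data": {
  "steps": [0,0,0.03,0,0,0,0.07,0,0,0,0.11,0,0,0,0.15,0,0,0,0.175,0,0,0,0.19,0,0,0,0.2,0,0,0,0.205,0,0,0,0.205,0]
}}

```text
time: 12.08
tool_pos: [0.4997, -0.1699, 0.0302]
tcp_rot: [2.499, 1.903, 0.001]
wrist_force: [-0.1, 0.6, -1.4]
width: 0.147
grip_force: 78.7
```

```bash
python3 -c "
from h import *
to(.50,-.17,.0205,1.3)
print(bot.read_state()['wrist_force'])"
```

```text
t 12.07 shift [-0.0001  0.0003  0.0097] turn 0.002 yaw 1.302 pos [ 0.4997 -0.1699  0.0302] w 0.147 tilt [ 0.001 -0.    -1.   ] q [-0.37  0.17  2.08  0.    0.89 -0.11]
[-0.05460716  0.58517333 -1.41259726]
```

>>> {"op": "play_rows", "data": {
  "steps": [0,0,0.004,0,0,0,0.007,0,0,0,0.009,0,0,0,0.01,0,0,0,0.01,0]
}}

```text
time: 12.7
tool_pos: [0.4992, -0.1698, 0.0199]
tcp_rot: [-2.499, -1.903, 0.0]
wrist_force: [-0.6, 0.7, 0.0]
width: 0.145
grip_force: 79.0
```

>>> {"op": "play_rows", "data": {
  "steps": [0,0,0.001,0,0,0,0.001,0,0,0,0.001,0]
}}

```text
time: 13.08
tool_pos: [0.4992, -0.1698, 0.0199]
tcp_rot: [-2.499, -1.903, 0.0]
wrist_force: [-3.9, 1.4, 7.5]
width: 0.146
grip_force: 80.1
```

>>> {"op": "play_rows", "data": {
  "steps": [0,0,0,0,0,0,0,0,0,0,0,0,0,0,-0.02,0,0,0,-0.06,0,0,0,-0.1,0,0,0,-0.14,0,0,0,-0.16,0,0,0,-0.16,0],
  "jaw": 120
}}

```text
time: 14.2
tool_pos: [0.5008, -0.1704, 0.1809]
tcp_rot: [2.496, 1.901, 0.004]
wrist_force: [0.2, 0.6, -1.0]
width: 0.527
grip_force: 0.0
```

```bash
python3 -c "
from h import *
to(.451,-.314,.18,1.3)
c=cam('scene');i=c['pixels'][150:285,230:430];cv2.imwrite('pics/e.png',cv2.resize(i,None,fx=4,fy=4,interpolation=cv2.INTER_CUBIC))
t=cam('top','pics/top1.png')
print(proj(c,[[.451,-.3145,.098],[.451,-.3145,0],[.5,-.17,.063]]).round(1).tolist())"
```

```text
t 14.2 shift [-0.1517 -0.0098  0.0009] turn 0.002 yaw 1.302 pos [ 0.5008 -0.1704  0.1809] w 0.527 tilt [ 0.004 -0.002 -1.   ] q [-0.38  0.01  1.95  0.    1.18 -0.11]
[[376.2, 183.3], [372.8, 203.8], [333.1, 207.6]]
```

View pics/e.png

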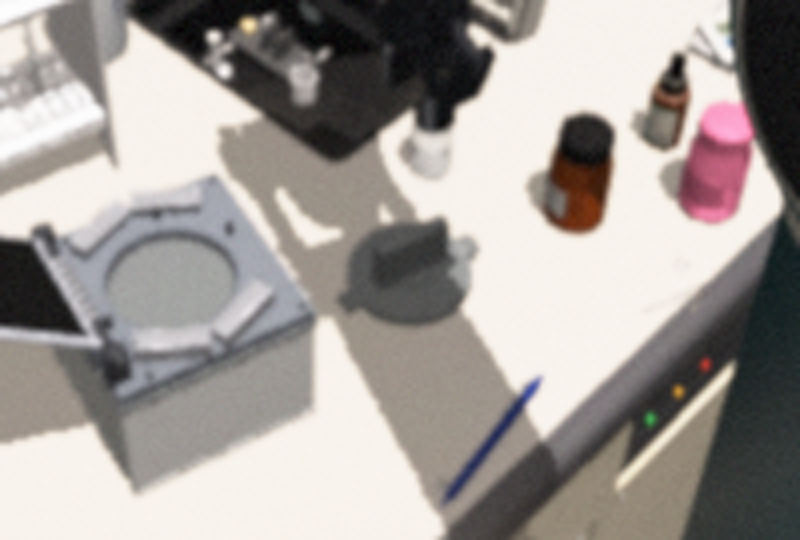

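The cover stands upright on the bench, the mouth is open, and the brown bottle is at crop (582,170), matching my estimate. Next is the bottle.

>>> {"op": "play_rows", "data": {
  "steps": [-0.03,-0.002,0,0,-0.07,-0.005,0,0,-0.11,-0.007,0,0,-0.14,-0.009,0,0,-0.152,-0.01,0,0,-0.152,-0.01,0,0,-0.152,-0.01,0,0],
  "jaw": 0,
  "grip_force": 50
}}

```text
time: 15.18
tool_pos: [0.4493, -0.3126, 0.1782]
tcp_rot: [-2.498, -1.903, -0.0]
wrist_force: [-0.0, 0.4, 0.9]
width: 1.0
grip_force: 0.0
```

```bash
python3 -c "
from h import *
to(.451,-.314,.022,1.3)
c=cam('scene');i=c['pixels'][120:220,310:450];cv2.imwrite('pics/f.png',cv2.resize(i,None,fx=5,fy=5,interpolation=cv2.INTER_CUBIC))
R=Ro.from_rotvec(bot.read_state()['tcp_rot']).as_matrix();p=bot.read_state()['tool_pos'];print((proj(c,[p+R@[0,s*.0425,-.026] for s in(-1,0,1)])-[310,120])*5)"
```

```text
t 15.18 shift [-0.0011  0.0022  0.1562] turn 0.002 yaw 1.302 pos [ 0.4493 -0.3126  0.1782] w 1.0 tilt [-0.001  0.001 -1.   ] q [-0.65  0.05  1.92  0.    1.18 -0.39]
[[395.72731531 239.01395546]
 [351.54052234 195.15464596]
 [308.98906274 152.95096497]]
```

View pics/f.png

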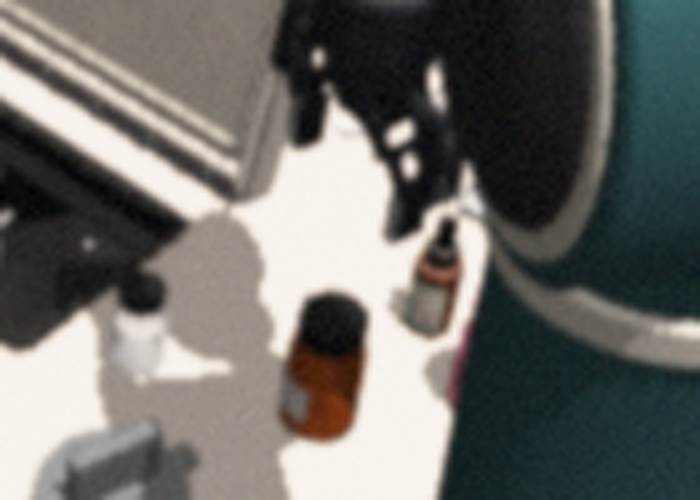

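The open tips, at crop (400,235) and (305,142), straddle the bottle line, and the clearance to the palm looks right. I'll lower onto the bottle in two stages.

>>> {"op": "play_rows", "data": {
  "steps": [-0.001,0.002,0.03,0,-0.001,0.002,0.06,0,-0.001,0.002,0.09,0,-0.001,0.002,0.115,0,-0.001,0.002,0.13,0,-0.001,0.002,0.13,0]
}}

```text
time: 15.98
tool_pos: [0.4503, -0.314, 0.0477]
tcp_rot: [-2.497, -1.903, 0.001]
wrist_force: [0.2, -0.4, -0.0]
width: 1.001
grip_force: 0.0
```

>>> {"op": "play_rows", "data": {
  "steps": [0,0,0.006,0,0,0,0.012,0,0,0,0.018,0,0,0,0.02,0,0,0,0.02,0]
}}

```text
time: 16.6
tool_pos: [0.4507, -0.3151, 0.0286]
tcp_rot: [-2.499, -1.903, 0.0]
wrist_force: [0.4, 0.5, -0.8]
width: 1.002
grip_force: 0.0
```

>>> {"op": "play_rows", "data": {
  "steps": [0,0,0,0,0,0,0,0,0,0,0,0,0,0,0,0,0,0,0,0],
  "jaw": 255,
  "grip_force": 45
}}

```text
time: 17.23
tool_pos: [0.4514, -0.3156, 0.0295]
tcp_rot: [2.498, 1.903, 0.001]
wrist_force: [-0.5, 0.5, 5.3]
width: 0.593
grip_force: 46.6
```

```bash
python3 -c "
from h import *
to(.5605,.0175,.23,1.3)"
```

```text
t 17.23 shift [ 0.35    0.0169 -0.2007] turn 0.002 yaw 1.302 pos [ 0.4514 -0.3156  0.0295] w 0.593 tilt [ 0.001 -0.001 -1.   ] q [-0.66  0.21  2.03 -0.    0.89 -0.39]
```

>>> {"op": "play_rows", "data": {
  "steps": [0,0,-0.02,0,0,0,-0.06,0,0,0,-0.11,0,0,0,-0.16,0,0,0,-0.2,0,0,0,-0.2,0]
}}

```text
time: 17.98
tool_pos: [0.4527, -0.3166, 0.2325]
tcp_rot: [2.494, 1.899, 0.003]
wrist_force: [-0.2, 0.5, -0.5]
width: 0.591
grip_force: 47.5
```

```bash
python3 -c "
from h import *
to(.5605,.0175,.23,1.3)"
```

```text
t 17.98 shift [0.3507 0.0151 0.0016] turn 0.002 yaw 1.302 pos [ 0.4527 -0.3166  0.2325] w 0.591 tilt [ 0.006 -0.004 -1.   ] q [-0.66  0.01  1.85  0.    1.27 -0.39]
```

>>> {"op": "play_rows", "data": {
  "steps": [0.03,0.001,0,0,0.08,0.003,0,0,0.13,0.006,0,0,0.18,0.008,0,0,0.23,0.01,0,0,0.28,0.013,0,0,0.32,0.015,0,0,0.345,0.016,0,0,0.35,0.016,0,0,0.35,0.016,0,0]
}}

```text
time: 19.23
tool_pos: [0.5582, 0.0178, 0.2269]
tcp_rot: [-2.497, -1.903, 0.004]
wrist_force: [-0.1, 0.7, -1.7]
width: 0.59
grip_force: 47.4
```

```bash
python3 -c "
from h import *
to(.5605,.0175,.128,1.3)
c=cam('scene');i=c['pixels'][140:260,210:350];cv2.imwrite('pics/g.png',cv2.resize(i,None,fx=4.5,fy=4.5,interpolation=cv2.INTER_CUBIC))"
```

```text
t 19.23 shift [0.0004 0.0026 0.0988] turn 0.002 yaw 1.302 pos [0.5582 0.0178 0.2269] w 0.59 tilt [-0.003 -0.    -1.   ] q [-0.01  0.04  1.84 -0.    1.27  0.26]
```

View pics/g.png

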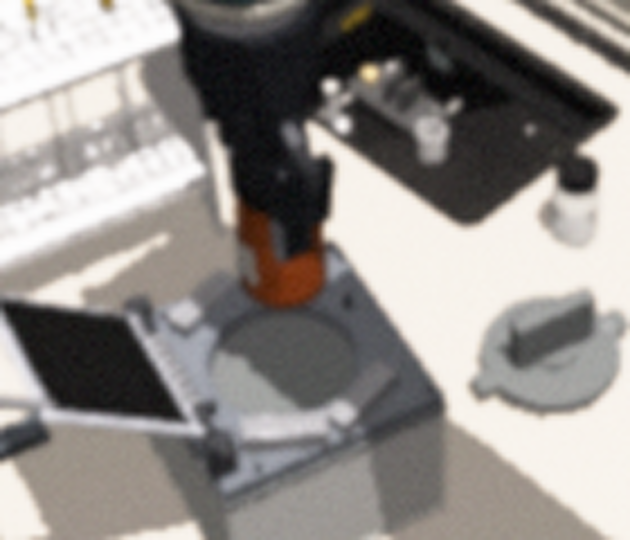

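The bottle hangs straight above the mouth, with its base at crop (283,300) and the mouth centre at (283,362). I'll lower it and release.

>>> {"op": "play_rows", "data": {
  "steps": [0,0.001,0.02,0,0,0.001,0.045,0,0,0.001,0.07,0,0,0.001,0.09,0,0,0.001,0.097,0,0,0.001,0.097,0,0,0.001,0.097,0]
}}

```text
time: 20.15
tool_pos: [0.5612, 0.0177, 0.1329]
tcp_rot: [2.498, 1.903, 0.002]
wrist_force: [-0.3, 0.4, -1.4]
width: 0.59
grip_force: 47.4
```

>>> {"op": "play_rows", "data": {
  "steps": [0,0,0,0,0,0,0,0,0,0,0,0,0,0,0,0,0,0,-0.03,0,0,0,-0.08,0,0,0,-0.13,0,0,0,-0.18,0,0,0,-0.21,0],
  "jaw": 60
}}

```text
time: 21.28
tool_pos: [0.5611, 0.0177, 0.3454]
tcp_rot: [2.497, 1.902, 0.005]
wrist_force: [0.1, 0.4, -0.3]
width: 0.765
grip_force: 0.0
```

```bash
python3 -c "
from h import *
to(.6145,.208,.35,-.275)
c=cam('scene','pics/sc2.png');t=cam('top','pics/top2.png')
i=c['pixels'][185:265,180:320];cv2.imwrite('pics/h.png',cv2.resize(i,None,fx=5,fy=5,interpolation=cv2.INTER_CUBIC))"
```

```text
t 21.27 shift [ 0.1976  0.0009 -0.0044] turn -1.565 yaw 1.302 pos [0.5611 0.0177 0.3454] w 0.765 tilt [ 0.004 -0.    -1.   ] q [-0.01 -0.01  1.67 -0.    1.48  0.26]
```

View pics/h.png

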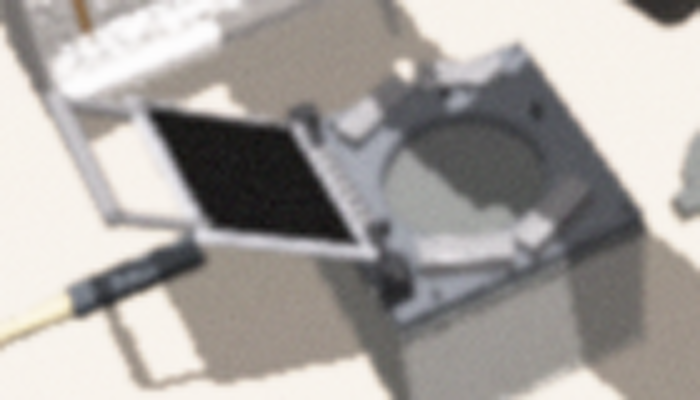

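The flap bar is at crop (60,95)–(110,218), still open, and the mouth is clear. The bottle can't be seen through the mouth from this angle, so I'll check for it by colour.

```bash
python3 - <<'E'
from h import *
for f in('sc2','scene0','top2','top0'):
    i=cv2.imread(f'pics/{f}.png').astype(int);b,g,r=i[...,0],i[...,1],i[...,2]
    m=((r>b*1.8)&(r-b>25)).astype(np.uint8)
    n,l,s,c=cv2.connectedComponentsWithStats(m)
    print(f,[(s[k][4],c[k].round().tolist()) for k in range(1,n) if s[k][4]>12 ])
c=cam('scene')
print(proj(c,[[.56,.018,.125],[.56,.018,.005]]))
i=cv2.imread('pics/sc2.png')[205:240,252:294]; j=cv2.imread('pics/scene0.png')
for r in i[::2]: print(' '.join('%d,%d'%(v[2],v[2]-v[0]) for v in r[::3].astype(int)))
E
```

```text
sc2 [(np.int32(1393), [63.0, 25.0]), (np.int32(22), [133.0, 85.0]), (np.int32(41), [159.0, 96.0]), (np.int32(206), [12.0, 137.0]), (np.int32(13), [233.0, 137.0]), (np.int32(20), [450.0, 138.0]), (np.int32(22), [289.0, 144.0]), (np.int32(29), [4.0, 153.0]), (np.int32(27), [636.0, 155.0]), (np.int32(23), [1.0, 178.0]), (np.int32(20), [397.0, 175.0]), (np.int32(49), [148.0, 199.0])]
scene0 [(np.int32(1386), [63.0, 25.0]), (np.int32(44), [337.0, 15.0]), (np.int32(130), [304.0, 29.0]), (np.int32(117), [356.0, 52.0]), (np.int32(15), [336.0, 53.0]), (np.int32(46), [399.0, 60.0]), (np.int32(22), [133.0, 85.0]), (np.int32(40), [159.0, 96.0]), (np.int32(64), [431.0, 109.0]), (np.int32(137), [566.0, 123.0]), (np.int32(51), [497.0, 119.0]), (np.int32(216), [13.0, 137.0]), (np.int32(23), [289.0, 143.0]), (np.int32(14), [620.0, 148.0]), (np.int32(59), [632.0, 153.0]), (np.int32(36), [4.0, 152.0]), (np.int32(22), [397.0, 175.0]), (np.int32(24), [1.0, 178.0]), (np.int32(185), [375.0, 198.0]), (np.int32(50), [148.0, 199.0])]
top2 [(np.int32(29), [75.0, 13.0]), (np.int32(31), [232.0, 13.0]), (np.int32
[... 1996 characters left out ...]
,3 161,0 166,2 162,0 143,1 92,3 99,1 88,1 83,-2 101,-1 115,0
163,1 159,-10 153,-5 161,1 164,0 165,1 163,2 162,1 144,1 157,2 113,1 126,-3 121,-1 112,2
175,-1 114,-7 138,-8 158,-3 164,1 163,1 162,2 161,1 163,0 162,1 157,-3 196,1 195,2 106,-1
179,-4 79,-1 135,-11 156,-12 157,-6 168,0 170,1 168,1 176,2 183,-2 184,-3 208,0 207,1 88,-1
180,-3 93,-2 153,-10 160,-10 194,-3 197,-1 208,2 204,1 203,1 209,1 179,-1 180,1 137,-1 105,-4
203,-6 144,-5 108,-8 145,-11 195,-2 213,0 217,1 204,-2 211,-1 203,2 179,0 120,-7 114,-1 118,-10
99,-6 90,-4 86,-5 106,-6 162,-1 172,1 180,0 163,-1 137,0 117,0 123,-2 132,-9 92,-6 103,-3
73,1 65,-4 76,-2 75,-5 106,-4 110,1 115,-4 125,-2 127,-4 119,-7 87,-5 90,-5 110,-1 120,5
```

No brown shows anywhere on the bench or in the gripper, so the bottle is inside the bin. I'll go above the flap bar, and from there the top camera should see into the mouth.

>>> {"op": "play_rows", "data": {
  "steps": [0.02,0,0,-0.16,0.045,0,0,-0.32,0.07,0,0,-0.48,0.095,0,0,-0.64,0.12,0,0,-0.8,0.145,0,0,-0.96,0.165,0,0,-1.12,0.185,0,0,-1.28,0.198,0.001,0,-1.44,0.198,0.001,0,-1.565],
  "jaw": 165,
  "grip_force": 25
}}

```text
time: 22.68
tool_pos: [0.613, 0.2091, 0.3385]
tcp_rot: [-0.421, -3.109, 0.003]
wrist_force: [0.1, 0.1, -0.8]
width: 0.355
grip_force: 0.0
```

```bash
python3 - <<'E'
from h import *
to(.6142,.2085,.224,-.274)
t=cam('top','pics/top3.png');s=cam('scene','pics/sc3.png')
u=proj(t,[.56,.018,.125])[0];print(u)
a=t['pixels'][int(u[1])-20:int(u[1])+21,int(u[0])-20:int(u[0])+21].astype(int)
for r in a[::3]: print(' '.join('%d,%d'%(v[2],v[2]-v[0]) for v in r[::3]))
E
```

```text
t 22.68 shift [-0.0018 -0.      0.1144] turn 0.005 yaw 2.872 pos [0.613  0.2091 0.3385] w 0.355 tilt [-0.004 -0.001 -1.   ] q [ 0.29  0.17  1.49  0.    1.49 -1.01]
[293.65085648 170.36576264]
46,-3 53,-3 52,-2 80,2 128,1 113,-1 125,-3 109,-6 105,-5 122,-1 142,2 149,4 114,0 99,-7
51,-3 54,-4 54,-4 71,-4 106,-8 102,-6 95,-7 98,-5 101,-7 108,-8 109,-1 143,1 146,2 139,2
53,-4 53,-5 54,-4 55,-5 72,-3 94,1 106,1 104,1 97,2 86,-4 102,-8 117,-4 144,3 149,1
53,-3 55,-4 49,-4 47,0 85,3 107,3 106,2 107,3 108,5 108,4 97,0 101,-8 112,-7 142,2
51,-4 53,-3 44,1 53,1 60,2 105,3 108,4 109,3 107,3 108,3 109,3 94,0 107,-9 107,-8
51,-4 48,-2 53,1 54,1 53,0 87,2 108,4 110,3 109,4 107,2 108,3 106,1 102,-5 109,-7
53,-5 45,-2 55,2 55,1 54,0 81,2 107,3 109,3 108,2 108,3 108,3 111,4 101,-3 105,-7
46,-4 45,-1 54,1 53,1 53,2 56,2 105,5 108,3 108,4 110,3 111,3 110,4 104,-1 96,-7
53,-3 48,-1 53,3 55,2 54,2 54,1 94,3 109,1 110,2 110,3 109,2 109,4 100,-4 110,-8
53,-4 50,-4 52,0 54,1 55,3 55,2 71,0 110,2 108,2 112,4 111,4 108,3 106,-7 111,-8
63,-1 52,-5 49,-1 54,2 55,3 52,0 58,2 106,2 112,3 112,4 109,3 98,-2 111,-7 115,-7
75,1 65,0 52,-2 51,-1 55,2 55,1 56,1 87,3 110,3 109,4 96,-2 112,-8 112,-8 112,-6
76,2 74,0 69,0 53,-3 50,-3 50,-1 55,1 70,1 90,1 99,-7 107,-7 113,-7 112,-9 111,-9
54,-1 74,1 77,1 70,-1 54,-3 51,-3 55,-4 67,-1 84,-1 119,-1 119,1 106,-9 113,-6 114,-7
```

The mouth shows as an even grey disc from above in every picture, and the bottle is nowhere outside, so it dropped in. Now I'll straddle the flap bar.

>>> {"op": "play_rows", "data": {
  "steps": [-0.001,0,0.03,0.003,-0.001,0,0.06,0.003,-0.001,0,0.085,0.003,-0.001,0,0.1,0.003,-0.001,0,0.108,0.003,-0.001,0,0.108,0.003]
}}

```text
time: 23.52
tool_pos: [0.6147, 0.2079, 0.2335]
tcp_rot: [-0.436, -3.111, 0.0]
wrist_force: [0.1, 0.4, 0.4]
width: 0.354
grip_force: 0.0
```

>>> {"op": "play_rows", "data": {
  "steps": [0,0,0,0,0,0,0,0,0,0,0,0,0,0,0,0],
  "jaw": 255
}}

```text
time: 24.02
tool_pos: [0.6154, 0.208, 0.2347]
tcp_rot: [0.435, 3.11, 0.001]
wrist_force: [0.9, -1.9, 2.4]
width: 0.12
grip_force: 25.5
```

```bash
python3 - <<'E'
from h import *
to(.6142,.2085,.224,-.274)
E
```

```text
t 24.02 shift [0.0013 0.0002 0.0107] turn -0.004 yaw 2.864 pos [0.6154 0.208  0.2347] w 0.12 tilt [ 0.002  0.    -1.   ] q [ 0.29  0.2   1.64 -0.    1.3  -1.  ]
```

>>> {"op": "play_rows", "data": {
  "steps": [0,0,0,0,0,0,0,0,0,0,0,0,0,0,0.004,0,0,0,0.008,0,0,0,0.012,0,0,0,0.012,0,0,0,0.012,0],
  "jaw": 170
}}

```text
time: 25.02
tool_pos: [0.6148, 0.2081, 0.2218]
tcp_rot: [-0.435, -3.111, 0.0]
wrist_force: [-0.2, -0.2, -0.6]
width: 0.334
grip_force: 0.0
```

>>> {"op": "play_rows", "data": {
  "steps": [0,0,0,0,0,0,0,0,0,0,0,0,0,0,0,0],
  "jaw": 255,
  "grip_force": 30
}}

```text
time: 25.52
tool_pos: [0.6149, 0.2078, 0.2219]
tcp_rot: [0.435, 3.111, -0.0]
wrist_force: [-0.1, -1.1, 0.1]
width: 0.126
grip_force: 29.2
```

```bash
python3 - <<'E'
from h import *
to(.6142,.2085,.224,-.274)
# arc in tool axes: y = bin y, z down
a=np.pi-2.44
th=np.arange(0,2.441,.08)
for k in range(0,len(th),1):
    t=th[k]; print(k,round(t,2),'y %.4f z %.4f'%(.165*(np.cos(a+t)-np.cos(a)),-.165*(np.sin(a+t)-np.sin(a))))
E
```

```text
t 25.52 shift [ 0.0008  0.0005 -0.0021] turn -0.004 yaw 2.864 pos [0.6149 0.2078 0.2219] w 0.126 tilt [ 0. -0. -1.] q [ 0.29  0.21  1.65 -0.    1.28 -1.01]
0 0.0 y 0.0000 z -0.0000
1 0.08 y -0.0089 z -0.0097
2 0.16 y -0.0186 z -0.0187
3 0.24 y -0.0289 z -0.0269
4 0.32 y -0.0399 z -0.0342
5 0.4 y -0.0514 z -0.0407
6 0.48 y -0.0634 z -0.0462
7 0.56 y -0.0758 z -0.0507
8 0.64 y -0.0885 z -0.0542
9 0.72 y -0.1015 z -0.0567
10 0.8 y -0.1146 z -0.0581
11 0.88 y -0.1278 z -0.0585
12 0.96 y -0.1410 z -0.0578
13 1.04 y -0.1541 z -0.0561
14 1.12 y -0.1670 z -0.0533
15 1.2 y -0.1796 z -0.0496
16 1.28 y -0.1919 z -0.0448
17 1.36 y -0.2038 z -0.0390
18 1.44 y -0.2152 z -0.0323
19 1.52 y -0.2260 z -0.0248
20 1.6 y -0.2362 z -0.0164
21 1.68 y -0.2456 z -0.0072
22 1.76 y -0.2543 z 0.0027
23 1.84 y -0.2622 z 0.0133
24 1.92 y -0.2692 z 0.0245
25 2.0 y -0.2753 z 0.0362
26 2.08 y -0.2805 z 0.0484
27 2.16 y -0.2846 z 0.0609
28 2.24 y -0.2877 z 0.0737
29 2.32 y -0.2898 z 0.0867
30 2.4 y -0.2909 z 0.0999
```

>>> {"op": "play_rows", "data": {
  "steps": [0,-0.009,-0.01,0,0,-0.019,-0.019,0,0,-0.029,-0.027,0,0,-0.04,-0.034,0,0,-0.051,-0.041,0,0,-0.051,-0.041,0]
}}

```text
time: 26.28
tool_pos: [0.6008, 0.1587, 0.2649]
tcp_rot: [0.436, 3.11, 0.002]
wrist_force: [-1.4, 5.2, 6.5]
width: 0.125
grip_force: 29.8
```

```bash
python3 - <<'E'
from h import *
to(.6142,.2085,.224,-.274);s=bot.read_state();print(s['wrist_force'],s['grip_force'])
E
```

```text
t 26.27 shift [0.0009 0.0515 0.041 ] turn -0.005 yaw 2.863 pos [0.6008 0.1587 0.2649] w 0.125 tilt [ 0.002  0.001 -1.   ] q [ 0.22  0.13  1.66  0.    1.34 -1.07]
[-1.42588054  5.16189615  6.478499  ] 29.777410626411438
```

>>> {"op": "play_rows", "data": {
  "steps": [0,-0.012,-0.006,0,0,-0.024,-0.011,0,0,-0.037,-0.014,0,0,-0.05,-0.017,0,0,-0.063,-0.018,0,0,-0.076,-0.019,0,0,-0.09,-0.018,0,0,-0.103,-0.016,0,0,-0.116,-0.013,0,0,-0.128,-0.009,0]
}}

```text
time: 27.52
tool_pos: [0.5651, 0.0348, 0.2713]
tcp_rot: [-0.435, -3.111, 0.001]
wrist_force: [-0.3, -1.3, 2.7]
width: 0.124
grip_force: 32.5
```

>>> {"op": "play_rows", "data": {
  "steps": [0,-0.012,0.005,0,0,-0.024,0.011,0,0,-0.036,0.017,0,0,-0.046,0.025,0,0,-0.057,0.033,0,0,-0.066,0.042,0,0,-0.075,0.052,0,0,-0.083,0.063,0,0,-0.09,0.074,0,0,-0.096,0.086,0]
}}

```text
time: 28.78
tool_pos: [0.539, -0.057, 0.1848]
tcp_rot: [-0.435, -3.111, 0.001]
wrist_force: [-3.0, -1.8, -0.6]
width: 0.124
grip_force: 32.9
```

```bash
python3 - <<'E'
from h import *
h=np.array([.5605+.07*.271,.018+.07*.9626]);b=h-.165*np.array([.271,.9626])
to(b[0],b[1],.116,2.866);s=bot.read_state();print(s['wrist_force'],s['grip_force'])
E
```

```text
t 28.77 shift [-0.0004 -0.0169  0.0688] turn -0.002 yaw 2.864 pos [ 0.539  -0.057   0.1848] w 0.124 tilt [-0.001 -0.    -1.   ] q [-0.15  0.03  1.92 -0.    1.19 -1.44]
[-2.96847612 -1.78792536 -0.56267773] 32.88946330547333
```

>>> {"op": "play_rows", "data": {
  "steps": [0,-0.005,0.012,0,0,-0.009,0.024,0,0,-0.012,0.035,0,0,-0.014,0.045,0,0,-0.015,0.053,0,0,-0.016,0.06,0,0,-0.016,0.065,0,0,-0.016,0.067,0,0,-0.016,0.067,0]
}}

```text
time: 29.9
tool_pos: [0.5346, -0.0722, 0.1181]
tcp_rot: [-0.434, -3.111, 0.002]
wrist_force: [-4.1, -4.8, -2.6]
width: 0.126
grip_force: 34.5
```

```bash
python3 - <<'E'
from h import *
to(.534,-.0735,.116,2.866);s=bot.read_state();print(s['wrist_force'],s['grip_force'])
E
```

```text
t 29.9 shift [ 0.0003 -0.0014  0.0021] turn -0.002 yaw 2.864 pos [ 0.5346 -0.0722  0.1181] w 0.126 tilt [-0.001 -0.001 -1.   ] q [-0.18  0.09  1.99 -0.    1.06 -1.47]
[-4.07187154 -4.82174125 -2.57057121] 34.47379767894745
```

>>> {"op": "play_rows", "data": {
  "steps": [0,0,0.001,0,0,0,0.002,0,0,0,0.003,0,0,0,0.003,0]
}}

```text
time: 30.4
tool_pos: [0.5346, -0.0723, 0.1153]
tcp_rot: [-0.434, -3.111, 0.002]
wrist_force: [-4.8, -4.4, -1.5]
width: 0.121
grip_force: 34.5
```

>>> {"op": "play_rows", "data": {
  "steps": [0,0,0.001,0,0,0,0.002,0,0,0,0.003,0,0,0,0.003,0]
}}

```text
time: 30.9
tool_pos: [0.5346, -0.0723, 0.1122]
tcp_rot: [-0.434, -3.111, 0.002]
wrist_force: [-4.3, -4.5, -0.9]
width: 0.125
grip_force: 34.6
```

>>> {"op": "play_rows", "data": {
  "steps": [0,0,0.001,0,0,0,0.002,0,0,0,0.003,0,0,0,0.003,0]
}}

```text
time: 31.4
tool_pos: [0.5347, -0.0723, 0.1102]
tcp_rot: [-0.434, -3.111, 0.002]
wrist_force: [-6.1, -3.7, 3.6]
width: 0.126
grip_force: 35.1
```

>>> {"op": "play_rows", "data": {
  "steps": [0,0,0.001,0,0,0,0.002,0,0,0,0.003,0,0,0,0.003,0]
}}

```text
time: 31.9
tool_pos: [0.5347, -0.0723, 0.1082]
tcp_rot: [-0.434, -3.111, 0.002]
wrist_force: [-9.0, -4.4, 9.3]
width: 0.13
grip_force: 35.7
```

```bash
python3 - <<'E'
from h import *
s=cam('scene','pics/sc4.png')
# bar end on the -x side and the near rod: expected pixels for shut and for 0.1 rad short
ex=np.array([.9626,-.271,0]);ey=np.array([.271,.9626,0]);ez=np.array([0,0,1.]);h=np.array([.5605,.018,.152])+.07*ey
for d in(0,.05,.1,.15):
    print(d,proj(s,[h+.165*(-np.cos(d)*ey+np.sin(d)*ez)+k*ex for k in(-.042,.042)]).round(1).tolist())
print(bot.read_state()['tool_pos'],bot.read_state()['wrist_force'])
i=s['pixels'][205:240,272:312].max(2)
for r in i: print(''.join('%4d'%v for v in r[::2]))
E
```

```text
0 [[309.8, 209.4], [295.3, 190.2]]
0.05 [[309.7, 207.5], [295.2, 188.3]]
0.1 [[309.5, 205.6], [294.9, 186.4]]
0.15 [[309.2, 203.9], [294.5, 184.6]]
[ 0.53468373 -0.07233415  0.10817018] [-8.61400714 -3.85910568  8.23196984]
 246 246 245 242 188 180 180 146  93  92 108 135  60  34  69  94 105 128 233 247
 246 247 247 245 231 229 230 196 115  93  92 131  96  41  72 109 108 117 210 244
 246 247 247 246 245 244 244 234 175  97  88 120 126  78  86 140 114 105 158 238
 247 247 246 247 246 247 246 245 231 114  90 102 138 125 125 184 132  98 119 224
 248 247 247 247 246 246 247 247 242 152  93  96 128 143 150 183 143 106 106 183
 247 247 247 246 246 247 247 247 245 195  99  93 116 150 153 158 147 110 102 135
 247 247 246 246 247 247 247 247 246 232 131  93 101 142 153 149 137 111  98 114
 247 247 247 247 247 247 247 247 246 243 170  97  93 126 147 144 120 108 105 128
 247 247 247 247 247 247 247 247 246 246 207 105  93 108 132 119 105 113 134 147
 248 248 247 247 247 247 246 246 247 246 234 136 108 105 113 101 111 135 148 157
 247 248 247 247 247 247 246 246 247 246 243 187 140 107 103 116 1
[... 1258 characters left out ...]
 212 207 143 124 169 172 156 136 107 105  85  89 147
 170 174 180 190 197 184 194 213 176 117 150 168 156 121 107 112 120  99 113 155
 198 201 203 204 208 178 156 191 139 126 161 147 119 103 108 117 121 115 128 154
 209 210 212 211 210 181 124 145 113 145 147 116 101 109 122 117 134 141 128 155
 213 210 209 202 199 181 147 112 117 140 117  99 105 115 129 129 145 149 128 156
 209 190 183 163 160 152 167 113 114 113 103 106 117 128 140 149 155 147 131 153
 166 150 138 119 112 126 156 107 100  99 119 115 127 145 148 157 155 138 128 155
 122 116 116 109 110 109 127  94 100 117 121 127 145 153 157 156 157 137 125 157
 128 130 132 122 119  95  97  98 114 118 126 143 153 157 157 155 158 143 130 153
```

>>> {"op": "play_rows", "data": {
  "steps": [0,0,0.001,0,0,0,0.002,0,0,0,0.003,0,0,0,0.004,0,0,0,0.004,0]
}}

```text
time: 32.58
tool_pos: [0.5348, -0.0723, 0.1056]
tcp_rot: [-0.434, -3.111, 0.002]
wrist_force: [-12.5, -3.8, 17.1]
width: 0.122
grip_force: 36.6
```

```bash
python3 - <<'E'
from h import *
s=bot.read_state();print(s['wrist_force'],s['torque'],s['tool_pos'])
E
```

```text
[-12.51813372  -3.77551714  17.0777125 ] [-0.48800704  1.9476402  -0.05282105] [ 0.53480793 -0.07233357  0.10559207]
```

>>> {"op": "play_rows", "data": {
  "steps": [0,0,-0.001,0,0,0,-0.002,0,0,0,-0.002,0]
}}

```text
time: 32.95
tool_pos: [0.5348, -0.0723, 0.1069]
tcp_rot: [-0.434, -3.111, 0.002]
wrist_force: [-11.3, -3.2, 12.5]
width: 0.127
grip_force: 36.2
```

>>> {"op": "play_rows", "data": {
  "steps": [0,0,0,0,0,0,0,0,0,0,0,0,0,0,0,0],
  "jaw": 175,
  "grip_force": 20
}}

```text
time: 33.45
tool_pos: [0.5361, -0.0715, 0.1053]
tcp_rot: [0.435, 3.109, 0.001]
wrist_force: [0.8, 0.0, 2.2]
width: 0.313
grip_force: 1.1
```

```bash
python3 - <<'E'
from h import *
a=cv2.imread('pics/sc4.png');s=cam('scene','pics/sc5.png')
g=lambda i:cv2.cvtColor(i[150:290,210:330],cv2.COLOR_BGR2GRAY).astype(int)
d=np.abs(g(a)-g(s['pixels']))>40;ys,xs=np.nonzero(d);print(d.sum(),[(x+210,y+150) for x,y in zip(xs,ys)][:40])
r=bot.read_state();print(r['wrist_force'],r['tool_pos'],r['width'])
E
```

```text
246 [(np.int64(312), np.int64(162)), (np.int64(309), np.int64(163)), (np.int64(306), np.int64(164)), (np.int64(293), np.int64(165)), (np.int64(294), np.int64(165)), (np.int64(296), np.int64(165)), (np.int64(297), np.int64(165)), (np.int64(298), np.int64(165)), (np.int64(302), np.int64(165)), (np.int64(303), np.int64(165)), (np.int64(304), np.int64(165)), (np.int64(305), np.int64(165)), (np.int64(293), np.int64(166)), (np.int64(294), np.int64(166)), (np.int64(299), np.int64(166)), (np.int64(300), np.int64(166)), (np.int64(298), np.int64(167)), (np.int64(299), np.int64(167)), (np.int64(300), np.int64(167)), (np.int64(301), np.int64(167)), (np.int64(302), np.int64(167)), (np.int64(287), np.int64(173)), (np.int64(287), np.int64(174)), (np.int64(286), np.int64(175)), (np.int64(287), np.int64(175)), (np.int64(287), np.int64(176)), (np.int64(287), np.int64(177)), (np.int64(286), np.int64(184)), (np.int64(278), np.int64(188)), (np.int64(279), np.int64(188)), (np.int64(317), np.int64(188)), (np.int64(318), np.int64(188)), (np.int64(278), np.int64(189)), (np.int64(279), np.int64(189)), (np.int64(290), np.int64(189)), (np.int64(316), np.int64(189)), (np.int64(317), np.int64(189)), (np.int64(277), np.int64(190)), (np.int64(278), np.int64(190)), (np.int64(290), np.int64(190))]
[2.35145669 0.1022868  2.61774288] [ 0.53604545 -0.07158002  0.10526453] 0.3153497777236047
```

>>> {"op": "play_rows", "data": {
  "steps": [0,0,-0.005,0,0,0,-0.015,0,0,0,-0.03,0,0,0,-0.05,0,0,0,-0.07,0,0,0,-0.07,0]
}}

```text
time: 34.25
tool_pos: [0.5369, -0.0722, 0.1778]
tcp_rot: [0.434, 3.106, -0.0]
wrist_force: [-0.3, 0.0, 0.3]
width: 0.312
grip_force: 0.0
```

>>> {"op": "play_rows", "data": {
  "steps": [0,0,0,0,0,0,0,0,0,0,0,0,0,0,0,0,0,0,0,0],
  "jaw": 255
}}

```text
time: 34.88
tool_pos: [0.5349, -0.0717, 0.1746]
tcp_rot: [-0.435, -3.111, -0.0]
wrist_force: [0.1, 0.1, 0.0]
width: -0.0
grip_force: 0.0
```

```bash
python3 - <<'E'
from h import *
to(.534,-.0735,.15,2.866)
a=cv2.imread('pics/sc4.png');s=cam('scene','pics/sc6.png')
i=s['pixels'][200:218,296:320].max(2)
j=a[200:218,296:320].max(2)
for r,q in zip(i,j): print(''.join('%4d'%v for v in r[::2]),' |',''.join('%4d'%v for v in q[::2]))
print(bot.read_state()['wrist_force'])
E
```

```text
t 34.88 shift [ 0.0004 -0.0019  0.0246] turn -0.002 yaw 2.864 pos [ 0.5349 -0.0717  0.1746] w -0.0 tilt [-0.  0. -1.] q [-0.18  0.04  1.93  0.    1.17 -1.47]
 184 141 108 119 211 246 247 247 247 248 247 247  |   24  20  43  90  60  66 158 245 247 248 247 247
 226 158 111 109 168 242 247 247 247 247 248 247  |   24  21  57  89  77  66 164 246 247 247 247 247
 238 184 123 104 129 232 247 247 247 247 247 247  |   20  32  67  93  96  75 191 247 247 247 247 248
 241 226 148 106 108 208 246 248 247 247 247 246  |   26  31  67  87 107 100 221 247 247 247 247 248
 235 234 160 113 107 161 238 247 247 247 247 247  |   39  35  72  87 108 122 235 247 247 247 247 247
 201 209 159 127 104 127 219 246 248 247 247 248  |   60  34  69  94 105 128 233 247 247 247 247 247
 167 171 157 140 107 112 180 242 247 247 247 247  |   96  41  72 109 108 117 210 244 248 247 247 247
 151 157 153 150 123 104 143 223 247 247 247 247  |  126  78  86 140 114 105 158 238 247 247 248 247
 143 153 155 154 139 101 114 185 246 247 247 247  |  138 125 125 184 132  98 119 224 246 247 248 247
 133 156 154 155 148 104 106 159 
[... 213 characters left out ...]
 234  |  101 142 153 149 137 111  98 114 214 247 247 234
  97 129 143 124 115 106 112 131 169 233 246 212  |   93 126 147 144 120 108 105 128 188 244 246 213
  93 110 122 106 106 124 137 150 156 212 239 177  |   93 108 132 119 105 113 134 147 164 236 242 182
 118 109 106 106 127 143 155 154 157 174 216 139  |  108 105 113 101 111 135 148 157 160 211 232 151
 169 108  94 121 146 155 154 156 158 156 169 106  |  140 107 103 116 139 154 155 156 156 173 207 124
 180  99  95 135 155 154 160 157 154 157 140  91  |  173 102  93 131 151 154 155 154 158 161 163  98
 170  93 101 138 158 158 154 159 155 154 129  89  |  171  95  93 137 156 154 158 154 158 155 138  90
[-0.12805911  0.31631184 -0.1371424 ]
```

The bar stayed put after release. I'll press it lightly from above with closed fingertips to confirm it is fully down; contact should come at a TCP z of about 0.145.

>>> {"op": "play_rows", "data": {
  "steps": [0,-0.002,0.008,0,0,-0.002,0.016,0,0,-0.002,0.022,0,0,-0.002,0.026,0,0,-0.002,0.028,0,0,-0.002,0.028,0]
}}

```text
time: 35.67
tool_pos: [0.5344, -0.0737, 0.1467]
tcp_rot: [-0.435, -3.111, -0.0]
wrist_force: [-0.1, 0.6, 1.1]
width: -0.001
grip_force: 0.0
```

>>> {"op": "play_rows", "data": {
  "steps": [0,0,0.001,0,0,0,0.002,0,0,0,0.003,0,0,0,0.003,0]
}}

```text
time: 36.17
tool_pos: [0.5344, -0.0737, 0.1437]
tcp_rot: [-0.435, -3.111, -0.0]
wrist_force: [-0.6, 0.1, -0.4]
width: -0.001
grip_force: 0.0
```

>>> {"op": "play_rows", "data": {
  "steps": [0,0,0.001,0,0,0,0.002,0,0,0,0.003,0,0,0,0.003,0]
}}

```text
time: 36.67
tool_pos: [0.5343, -0.0737, 0.1406]
tcp_rot: [-0.435, -3.111, -0.0]
wrist_force: [0.2, 0.0, -0.0]
width: -0.005
grip_force: 0.0
```

>>> {"op": "play_rows", "data": {
  "steps": [0,0,0.001,0,0,0,0.002,0,0,0,0.003,0,0,0,0.003,0]
}}

```text
time: 37.17
tool_pos: [0.5345, -0.0737, 0.1377]
tcp_rot: [-0.435, -3.111, -0.0]
wrist_force: [-0.3, 0.7, 0.3]
width: -0.001
grip_force: 0.0
```

>>> {"op": "play_rows", "data": {
  "steps": [0,0,0.001,0,0,0,0.002,0,0,0,0.003,0,0,0,0.004,0,0,0,0.004,0]
}}

```text
time: 37.8
tool_pos: [0.5346, -0.0738, 0.1351]
tcp_rot: [0.435, 3.111, -0.0]
wrist_force: [-4.0, 0.5, 8.7]
width: -0.0
grip_force: 4.3
```

>>> {"op": "play_rows", "data": {
  "steps": [0,0,0.001,0,0,0,0.002,0,0,0,0.003,0,0,0,0.004,0,0,0,0.004,0]
}}

```text
time: 38.42
tool_pos: [0.5347, -0.0737, 0.1327]
tcp_rot: [0.435, 3.111, -0.0]
wrist_force: [-8.3, 1.3, 16.9]
width: 0.003
grip_force: 8.5
```

It made contact at about 0.137 and resists 17 N, far more than the spring's 4 N, so the flap is on its stop. I'll retreat clear, verify and hand in.

>>> {"op": "play_rows", "data": {
  "steps": [0,0,-0.01,0,0,0,-0.04,0,0,0,-0.09,0,0,0,-0.14,0,0,-0.03,-0.16,0,0,-0.08,-0.16,0,0,-0.13,-0.16,0,0,-0.18,-0.16,0,0,-0.21,-0.16,0,0,-0.21,-0.16,0],
  "jaw": 100
}}

```text
time: 39.67
tool_pos: [0.4762, -0.2773, 0.2892]
tcp_rot: [-0.44, -3.11, -0.0]
wrist_force: [-0.2, 0.6, -0.4]
width: 0.61
grip_force: 0.0
```

>>> {"op": "play_rows", "data": {
  "steps": [0,-0.05,0,0,0,-0.1,0,0,0,-0.15,0,0,0,-0.2,0,0,0,-0.2,0,0]
}}

```text
time: 40.3
tool_pos: [0.4215, -0.4697, 0.2888]
tcp_rot: [-0.439, -3.11, -0.001]
wrist_force: [0.4, 0.7, -0.3]
width: 0.607
grip_force: 0.0
```

```bash
python3 - <<'E'
from h import *
s=cam('scene','pics/sc7.png');t=cam('top','pics/top7.png')
# top: flap bar (bright/grey against bench) and dark plate; expected bar line shut
ex=np.array([.9626,-.271,0]);ey=np.array([.271,.9626,0]);h=np.array([.5605,.018,.152])+.07*ey
print('bar exp',proj(t,[h-.165*ey+k*ex for k in(-.038,.038)]).round(1).tolist(),'plate far end mid',proj(t,[h-.12*ey]).round(1))
g=t['pixels'].max(2);m=((g<40).astype(np.uint8));m[:100]=0;m[250:]=0
n,l,st,c=cv2.connectedComponentsWithStats(m)
for k in range(1,n):
    if st[k][4]>25:print(st[k].tolist(),c[k].round(1))
a=h-.12*ey;b=h-.19*ey
for d in np.arange(.10,.20,.004):
    u=proj(t,h-d*ey+.0*ex)[0].round().astype(int);print(round(d,3),g[u[1],u[0]],end=' ')
g0=cv2.imread('pics/scene0.png').max(2).astype(int);g1=s['pixels'].max(2).astype(int)
for nme,p in dict(vial=(.573,-.273,.05),drop=(.4504,-.431,.05),beaker=(.38,.204,.05)).items():
    u=proj(s,p)[0].round().astype(int);w=np.s_[u[1]-12:u[1]+13,u[0]-9:u[0]+10];print(nme,u,np.abs(g0[w]-g1[w]).mean())
r=bot.read_state();print(r['time'],r['tool_pos'])
E
```

```text
bar exp [[323.0, 192.1], [330.6, 165.1]] plate far end mid [[310.8 174. ]]
[375, 100, 30, 5, 85] [390.  101.4]
[375, 100, 57, 53, 2516] [404.1 129.3]
[608, 100, 5, 6, 26] [610.2 102.4]
[17, 104, 36, 146, 2395] [ 38.3 178.7]
[446, 143, 43, 15, 82] [469.5 151.2]
[391, 165, 9, 9, 65] [395.1 168.8]
[582, 175, 7, 11, 30] [585.4 179.1]
[542, 177, 38, 29, 429] [559.9 189.9]
[550, 188, 44, 62, 541] [567.5 227.8]
[480, 201, 61, 40, 1000] [515.1 217.2]
[547, 200, 17, 9, 30] [553.9 204.9]
[532, 224, 25, 16, 216] [543.6 233.4]
[605, 225, 27, 25, 135] [621.4 237.6]
0.1 190 0.104 193 0.108 189 0.112 187 0.116 154 0.12 110 0.124 110 0.128 113 0.132 113 0.136 113 0.14 102 0.144 87 0.148 146 0.152 171 0.156 127 0.16 122 0.164 123 0.168 141 0.172 173 0.176 182 0.18 182 0.184 183 0.188 184 0.192 183 0.196 184 vial [338 181] 1.4694736842105263
drop [396 175] 71.39368421052632
beaker [269 316] 0.8231578947368421
40.4 [ 0.42248633 -0.46713729  0.2891425 ]
```

```bash
python3 -c "
from workcell import bot
print(bot.finish_job())"
```

```text
the job is handed in; nothing more can be done
None
```

I handed the job in at about 40 s of the 72 s: the cover is off and upright on the bench right of the bin, the brown bottle went into the bin, and the flap was eased shut by its bar. The cameras cannot see into the bin, so the bottle is inferred from its being nowhere on the bench or in the gripper. The vial and beaker had not moved, and the arm hid the dropper bottle in the last check.

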